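Lock a cuvette box down under its hold-down bar

TASK

Swing the yellow hold-down bar of the blue cradle down over the cuvette box until it stops in its fork. Then draw the red-handled lock pin out of its grey holster, lay it down on the worktop and take it again by its red grip, and push it gently, without ramming it, through the fork and the end of the bar from the near side until the grip is against the fork. Leave the pin in place, and do not disturb the brown vial, the timer or the wash bottle.

Things in the scene. Friction and masses are not known exactly. Their poses are not given: they have to be found in the camera images.
- cradle: Fixed cradle: blue base plate 140 (x) x 250 (y) x 8 mm, origin under its centre on the worktop; its -x side is the near side, facing the robot. A blue cuvette box (73 x 120 mm, top 57 mm up) is fixed at its middle. At y +90 mm stands an aluminium fork, 86 mm high: two cheeks 10 mm thick (outer faces at x -26 and +26), 28 mm wide. At y -90 mm the bar's hinge posts, 86 mm high.
- fork_mouth (a point): Centre of the fork's 14.5 mm round hole on the outer face of its near cheek (cradle frame x -26, y 90, z 72 mm). The hole runs through both cheeks along the cradle's x. Axes as the cradle's: the pin goes in along +x.
- hold_bar (a joint): Angle (rad) of the yellow bar, 26 mm wide, 22 high, hinged at the cradle's -y end. 0: level, down on its stop between the cheeks; positive: free end raised. It stays where left; moving it takes 2 to 5 N. Its steel end, 180 mm from the hinge, has a 14.5 mm hole; with the bar down this stands 2.5 mm below the fork's holes and the pin's tapered nose lifts it into line as it is pushed in.
- bar_pad (a point): Centre of the top of the black press block (24 x 34 mm, 12 high) on the bar, 138 mm from the hinge axis and 23 mm above the bar's middle line (95 mm above the worktop with the bar down); press here. Moves with the bar: z is the bar's upward normal, y runs along it away from the hinge.
- bar_hinge (a point): A point on the bar's hinge axis, midway between the posts (the axis runs along the cradle's x, 72 mm above the worktop).
- holster: Fixed grey pocket, 66 x 48 mm, 67 mm high, on a foot plate 100 x 70 mm; open only at its +x face (31 mm from its origin), floor 32 mm high, inside 29 mm wide and high, roofed. At the start it hides the pin's whole grip; the shank sticks out along the holster's +x. Origin under the pocket's middle on the worktop.
- lock_pin: Loose lock pin, 124 mm, 0.12 kg: red square grip with black bands, 50 (x) x 24 x 24 mm; steel shank 12 mm thick, 74 long, out of its +x face, last 14 mm tapering to 5. Origin: centre of the grip's underside; x points to the tip; the axis is 12 mm above the origin. At the start the axis is 44 mm up and 68 mm of shank show. Put down on the worktop it lies level on its grip.
- pin_shoulder (a point): Centre of the grip's front face, on the pin's axis, where the shank begins; it meets the fork's near cheek when the pin is home.
- pin_tip (a point): Tip of the pin's shank, on its axis, 74 mm ahead of the shoulder.
- vial: Brown vial 44 mm across, 76 mm tall, origin under its centre: a bystander.
- timer: White timer 64 x 64 x 20 mm, origin under its centre: a bystander.
- squirt_bottle: White wash bottle with a bent spout, 62 x 93 x 184 mm, origin under its centre: a bystander.

How it is judged:
On the way, in this order (a step that is already met when the one before it is completed fails the run):
1. the bar is down on its stop while the pin is still out of the fork (value of joint hold_bar below 0.04 rad and distance between pin_tip and fork_mouth above 0.03 m), for 0.2 s.
2. the pin is out of the holster and put down, lying level, let go by the fingers and at rest outside the fork (horizontal distance between lock_pin and holster above 0.05 m and angle between lock_pin's own x axis and vertical between 1.4 and 1.74 rad and height (world z) of lock_pin below 0.03 m and contact force between the fingers and lock_pin below 0.1 N and linear speed of lock_pin below 0.02 m/s), for 0.1 s.
At the end, for the whole second after the job is handed in: The bar is down (joint below 0.04 rad) and the pin passes through both cheeks and the bar from the near side: the centre of the grip's front face within 7 mm of the hole's mouth, axis within 0.1 rad of the hole's, tip more than 10 mm out of the far cheek, at rest (value of joint hold_bar below 0.04 rad and distance between pin_shoulder and fork_mouth below 0.007 m and angle between the x axis of lock_pin and the x axis of cradle, either way round below 0.1 rad and x of pin_tip in the frame of cradle above 0.036 m and linear speed of lock_pin below 0.02 m/s); the robot touches nothing.
It fails at once if the pin is rammed against the cradle or its bar (contact force between lock_pin and cradle above 45 N).
It fails at once if the brown vial is pushed more than 30 mm or tipped over (distance of vial from where it was at the start of the episode above 0.03 m or angle between vial's own z axis and vertical above 0.5 rad).
It fails at once if the timer is pushed more than 30 mm or tipped over (distance of timer from where it was at the start of the episode above 0.03 m or angle between timer's own z axis and vertical above 0.5 rad).
It fails at once if the wash bottle is pushed more than 30 mm or tipped over (distance of squirt_bottle from where it was at the start of the episode above 0.03 m or angle between squirt_bottle's own z axis and vertical above 0.5 rad).
It also fails if it takes over 64 s, if anything falls off the work surface, if the arm or the gripper's body presses on something with over 40 N, if the wrist force passes 120 N, or if a joint passes its speed limit or range.

ROBOT

A 7-joint arm with a two-finger parallel gripper is mounted at the origin on a cart in front of the work surface, level with it; the furniture and walls round the work are solid. World frame = base frame: x ahead of the robot, y to its left, z up, the work surface at z = 0. Lengths are in m, angles in rad, forces in N, time in s.
With the tool pointing down it reaches from about 0.4 to 0.9 m from the base axis. Payload 5.5 kg.
Tool frame: the origin (TCP) lies between the finger pads; the fingertips stand 22 mm ahead of it and the grasp point (between the pads) lies 3 mm ahead of it (manip.tips_ahead is the distance from the TCP to the fingertips, in m); x points along the fingers, y is the direction in which the jaws open and shut, and the axes are right-handed (so a half turn about x gives the same grasp; the last joint's range is limited). The gripper opens to 85 mm and grips with 20 to 120 N. Pads are 22 mm wide; open, the fingers measure 114 mm over their backs; the gripper's body (76 mm by 85 mm) begins 54 mm behind the grasp point. The pads swing forward as they close: fully open they stand 13 mm farther back than shut.
Start: joints at [1.562, 0.501, -0.427, 1.55, 0.221, 1.138, -0.21], TCP at [0.175, -0.626, 0.253] pointing down, gripper open.
Joint ranges: [-2.88, 2.88], [-0.31, 2.03], [-1.54, 1.56], [0.2, 2.42], [-1.41, 4.55], [0.19, 2.02], [-2.57, 2.57]. Speed limits (rad/s): [2.57, 2.57, 3.14, 3.14, 3.14, 3.14, 3.14].

INTERFACE

Orientations are given as a unit quaternion [w, x, y, z].
In Python, from station import get_obs, vision, order, manip gives the robot as it stands.
- The arm moves only by the tool arm_command, never from a script. Its argument "series" is a list of rows, each an object of numbers: "ax", "ay", "az": the turn, a rotation vector about the world's x, y, z in degrees; "x", "y", "z": the shift along the world's x, y, z in cm; "claw": the gripper's target within -1 to 1 (fully open at 1, half-way at 0, shut at -1). In form: [{"ax": .., "ay": .., "az": .., "x": .., "y": .., "z": .., "claw": ..}, ...]. A call has 1 to 5 rows; each row is the pose to reach, as a shift and turn from the pose measured when the call began; what a row does not reach only later rows make up. A row lasts 1/10 s, in which the tool goes at most 50 mm and 8.59 degrees, less where a joint would pass 70% of its speed; a pose out of reach is approached as far as the arm can. A call with a gripper value outside its range is refused whole. The fingers move at their own pace and stop on an object; the grip force is fixed at half the most. Time passes only in rows, so rows that repeat a pose let the fingers close. It gives the time, the measured TCP pose, the force and the opening at its end, in the units of the state.
- get_obs(): the state, without advancing time (a new reading comes with each control period).
- vision.get_image(name): name is "scene" or "top" or "wrist"; returns the picture (384x512x3 uint8, blue, green, red); there is no depth.
- vision.get_calibration(name): a dict with "mtx" (3x3 intrinsics, pixels), "T" (4x4, takes a point from camera to world coordinates). Camera axes: x right, y up, looking along -z (the intrinsics and any distortion apply to the point x, -y, -z); pixel columns grow to the right and rows downward; lengths in m; the calibration is good to about 2 mm. A picture is of the moment at which its call begins: read the wrist's pose just before it. get_calibration takes no time and is no camera call; for the wrist camera it gives the pose at the moment of the call.
- order.hand_in(): hands the job in, once; it reports no verdict.
The state is a dict: "t": time; "joint_pos": joint angles; "qd": joint speeds; "joint_efforts": joint torques, N m; "eef_pos": TCP position; "eef_rot": TCP orientation; "ft_force": force on the tool from outside, world axes, zero at the start; "moment": the same for the moment, N m; "width": finger opening in m.
Only numpy, scipy, OpenCV 4.12 (cv2) and the standard library are available. Lean on these libraries where they do the work, as an engineer would, in place of code of your own. Each camera call takes 0.05 s, during which the arm holds its last target. There are 200 camera calls.

## Working session

There is one attempt and no reset: what is moved stays moved. The work goes in short steps, Python scripts to look and compute and a tool call to move; the robot and the scene stay as the last step left them, time stands still between calls to the robot, and variables do not carry over. Pictures are saved under pics/ and viewed, about 8 in all and at most 12, crops included, and the job is handed in when it is done.

Besides the shell and the picture viewer there is one more tool, called after "Emit:" by a JSON object that holds its "api" and its "payload", one argument or row to a line. arm_command: Moves the arm, as the interface text tells. Its arguments: {"type":"object","properties":{"series":{"type":"array","items":{"type":"object","properties":{"ax":{"type":"number"},"ay":{"type":"number"},"az":{"type":"number"},"x":{"type":"number"},"y":{"type":"number"},"z":{"type":"number"},"claw":{"type":"number"}}}}},"required":["series"]}

```bash
ls; mkdir -p pics
python3 - <<'E'
from station import get_obs, vision, order, manip
import cv2, numpy as np
np.set_printoptions(precision=4,suppress=True)
print(get_obs())
for n in ("scene","top"):
    im=vision.get_image(n); cv2.imwrite(f"pics/{n}0.png",im)
    big=cv2.resize(im,(800,600),interpolation=cv2.INTER_CUBIC); cv2.imwrite(f"pics/{n}0b.png",big)
for n in ("scene","top","wrist"):
    c=vision.get_calibration(n); print(n,c)
E
```

```text
pics
{'t': 0.0, 'joint_pos': array([ 1.5622,  0.5018, -0.4268,  1.5514,  0.2208,  1.1383, -0.2103]), 'qd': array([-0.0005,  0.0007,  0.    , -0.0006, -0.001 , -0.    , -0.0013]), 'joint_efforts': array([  0.0003, -56.9517,  -5.8162, -28.0939,   0.0107,   0.0119,
        -0.    ]), 'eef_pos': array([ 0.1743, -0.6255,  0.2523]), 'eef_rot': array([-0.0951, -0.7005, -0.0965,  0.7007]), 'ft_force': array([-1.0634,  0.6772,  0.1725]), 'moment': array([ 0.0363, -0.0415,  0.0319]), 'width': 0.0857026087480395}
scene {'mtx': array([[386.7932,   0.    , 261.1943],
       [  0.    , 386.7932, 194.2462],
       [  0.    ,   0.    ,   1.    ]]), 'T': array([[-0.323 ,  0.6878, -0.6501, -0.4224],
       [-0.9463, -0.2227,  0.2345,  0.2809],
       [ 0.0165,  0.6909,  0.7228,  1.1349],
       [ 0.    ,  0.    ,  0.    ,  1.    ]])}
top {'mtx': array([[474.6007,   0.    , 261.7689],
       [  0.    , 474.6007, 194.0135],
       [  0.    ,   0.    ,   1.    ]]), 'T': array([[ 0.0109,  0.9826, -0.1856,  0.2412],
       [-0.9999,  0.01  , -0.0053, -0.0657],
       [-0.0034,  0.1856,  0.9826,  1.5652],
       [ 0.    ,  0.    ,  0.    ,  1.    ]])}
wrist {'mtx': array([[306.106 ,   0.    , 256.796 ],
       [  0.    , 306.106 , 185.6953],
       [  0.    ,   0.    ,   1.    ]]), 'T': array([[ 0.2695,  0.9264,  0.2631,  0.2423],
       [-0.963 ,  0.2597,  0.072 , -0.6069],
       [-0.0017, -0.2728,  0.9621,  0.3732],
       [ 0.    ,  0.    ,  0.    ,  1.    ]])}
```

View pics/scene0b.png

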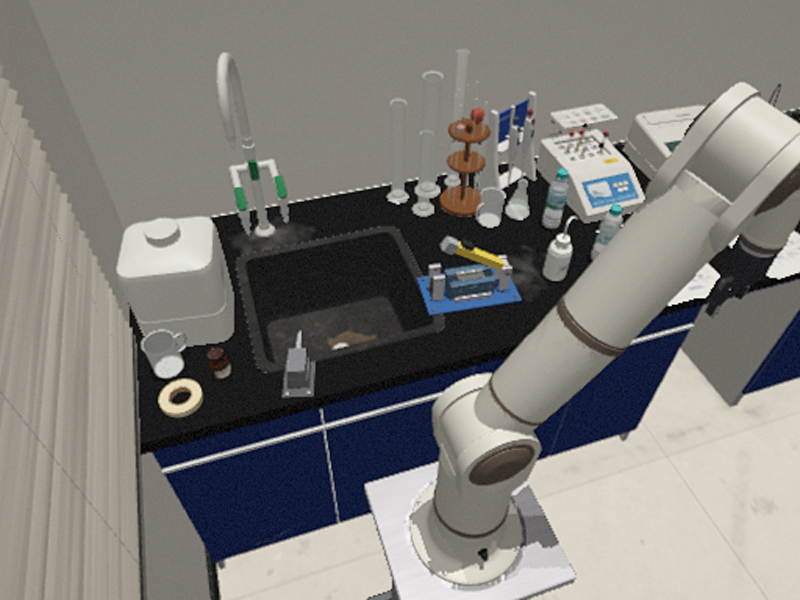

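View pics/top0b.png

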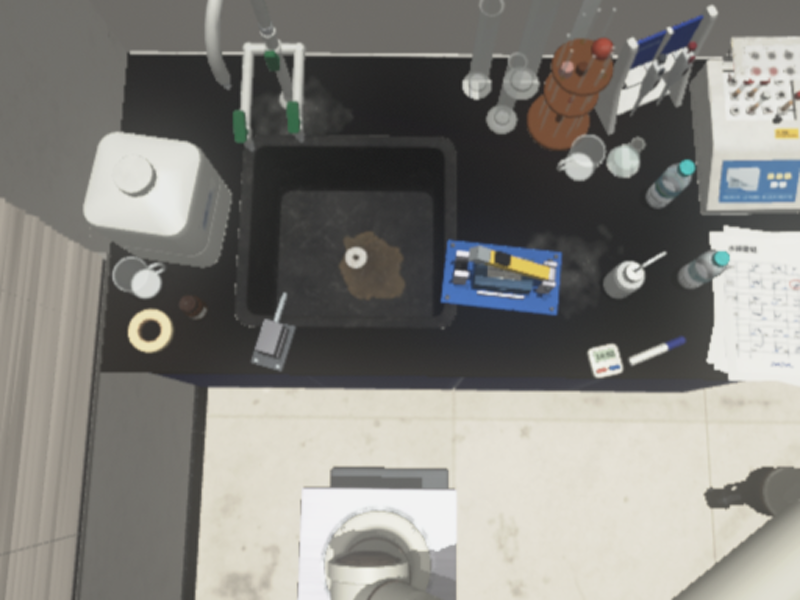

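The scene picture shows the cradle with its bar raised at about (470,280), the holster at (300,370) beside the sink with its shank over the sink, the vial at (220,362) and the wash bottle at (558,258). The top picture shows the cradle at (502,277), the holster at (273,343) with the shank tip at (284,294), and the timer at (605,360).

```bash
cat > h.py <<'E'
from station import get_obs, vision, order, manip
import cv2, numpy as np
from scipy.spatial.transform import Rotation as R
from scipy.optimize import least_squares
np.set_printoptions(precision=4,suppress=True)
def ray(c,u,v):
    k=c["mtx"]; d=np.array([(u-k[0,2])/k[0,0],-(v-k[1,2])/k[1,1],-1.])
    return c["T"][:3,3], c["T"][:3,:3]@d
def onz(c,u,v,z):
    o,d=ray(c,u,v); return o+d*(z-o[2])/d[2]
def proj(c,P):
    P=np.atleast_2d(P); q=(P-c["T"][:3,3])@c["T"][:3,:3]; k=c["mtx"]
    return np.c_[k[0,2]+k[0,0]*q[:,0]/-q[:,2], k[1,2]-k[1,1]*q[:,1]/-q[:,2]]
def tool():
    o=get_obs(); q=o["eef_rot"]; return o["eef_pos"],R.from_quat([q[1],q[2],q[3],q[0]]).as_matrix()
E
python3 - <<'E'
from h import *
im=cv2.imread("pics/top0.png"); c=vision.get_calibration("top")
hsv=cv2.cvtColor(im,cv2.COLOR_BGR2HSV)
m=cv2.inRange(hsv,(100,120,60),(125,255,255)); m[:140]=0;m[215:]=0;m[:,:270]=0;m[:,370:]=0
pts=cv2.findNonZero(m); r=cv2.minAreaRect(pts); 
b=cv2.boxPoints(r); print(b); W=np.array([onz(c,u,v,.008) for u,v in b]);print(W, W.mean(0)); print([np.linalg.norm(W[i]-W[i-1]) for i in range(4)])
for n,u,v,z in (("timer",605,358,.02),("bottle",625,285,.1),("vial",193,306,.05),("holstip",284,294,.044),("holsroot",276,322,.044)):
    print(n,onz(c,u/1.5625,v/1.5625,z))
A=cv2.resize(im[140:215,270:370],(800,600),interpolation=cv2.INTER_CUBIC)[:, :]
B=cv2.resize(im[175:250,150:250],(800,600),interpolation=cv2.INTER_CUBIC)
s=cv2.imread("pics/scene0.png")
C=cv2.resize(s[145:205,255:345],(400,267),interpolation=cv2.INTER_CUBIC); D=cv2.resize(s[200:260,170:260],(400,267),interpolation=cv2.INTER_CUBIC)
cv2.imwrite("pics/crop1.png",np.vstack([np.hstack([cv2.resize(A,(400,300)),cv2.resize(B,(400,300))]),np.hstack([C,D])]))
E
```

```text
[[281.2927 193.3659]
 [285.8171 152.6463]
 [360.6707 160.9634]
 [356.1463 201.6829]]
[[ 0.5381 -0.1224  0.008 ]
 [ 0.6789 -0.1373  0.008 ]
 [ 0.6523 -0.3904  0.008 ]
 [ 0.5125 -0.3715  0.008 ]] [ 0.5955 -0.2554  0.008 ]
[np.float64(0.2503658186436012), np.float64(0.1416398519542607), np.float64(0.2544649518994783), np.float64(0.1411590727227314)]
timer [ 0.4205 -0.4681  0.02  ]
bottle [ 0.5596 -0.4932  0.1   ]
vial [0.5167 0.3917 0.05  ]
holstip [0.5452 0.2045 0.044 ]
holsroot [0.4857 0.2186 0.044 ]
```

View pics/crop1.png

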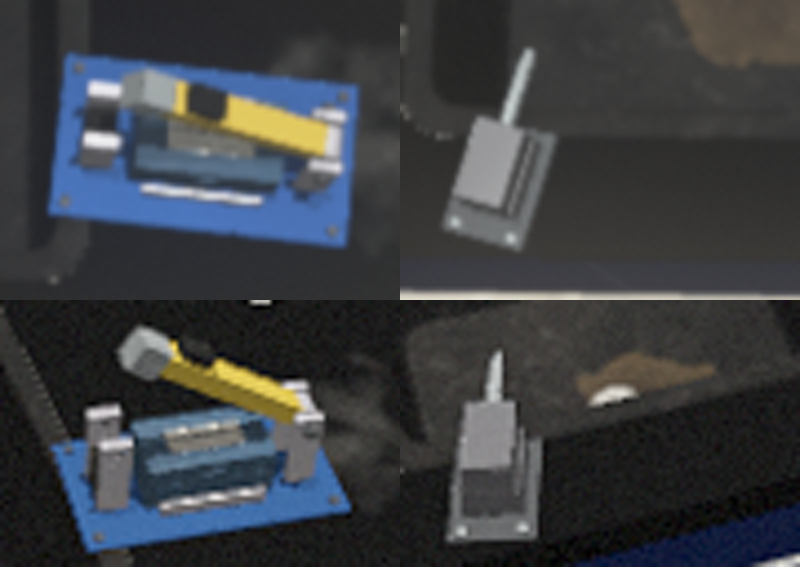

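The crops show the cradle with its bar raised (steel end at (150,85), pad at (207,103)) and the holster with its shank running from (508,125) to (530,52). Next I fit the bar angle and the holster pose, then work out the first moves.

Run:
```python
from h import *
ct=vision.get_calibration("top"); cs=vision.get_calibration("scene")
yaw=np.deg2rad(-5.95); Rz=R.from_euler("z",yaw).as_matrix(); C=np.array([.5955,-.2555,0])
w=lambda p:C+Rz@np.array(p)
# checks: fork tops
print("fork cheek tops top/scene", proj(ct,[w((-.021,.09,.086)),w((.021,.09,.086))]),proj(cs,[w((-.021,.09,.086)),w((.021,.09,.086))]))
print("measured top",[(270+a/4,140+b/4) for a,b in ((100,138),(103,90))],"scene",[(255+a*90/400,145+(b-300)*60/267) for a,b in ((115,443),(103,410))])
P=(270+207/4,140+98/4); S=(255+195*.225,145+(348-300)*.2247)
for th in np.arange(.2,1.,.1):
    p=w((0,-.09+.138*np.cos(th)-.023*np.sin(th),.072+.138*np.sin(th)+.023*np.cos(th)))
    print(round(th,2),p,proj(ct,p)[0]-P,proj(cs,p)[0]-S)
p,M=tool(); print("tool",p,M)
# holster from roof corners (z .067) & foot corners
q=[(150+(a-400)/4,175+b/4) for a,b in ((475,117),(530,133),(505,211),(452,197))]
q=np.array([onz(ct,*a,.067) for a in q]);print("roof",q,q.mean(0)); 
q=np.array([onz(ct,150+(a-400)/4,175+b/4,.006) for a,b in ((556,133),(522,250),(443,228))]);print("foot",q)
q=np.array([onz(ct,150+(a-400)/4,175+b/4,.044) for a,b in ((508,125),(530,52))]);print("shank",q)
```

```text
fork cheek tops top/scene [[295.1931 174.8341]
 [296.5203 162.1647]] [[281.1974 177.2753]
 [278.4856 170.1479]]
measured top [(295.0, 174.5), (295.75, 162.5)] scene [(280.875, 177.13483146067415), (278.175, 169.71910112359552)]
0.2 [ 0.5997 -0.215   0.122 ] [-9.4197  2.9842] [-6.385   9.4052]
0.3 [ 0.5991 -0.2206  0.1348] [-7.189   2.1923] [-4.7445  6.7539]
0.4 [ 0.5984 -0.2275  0.1469] [-4.5371  1.4811] [-2.7891  4.1518]
0.5 [ 0.5976 -0.2355  0.1583] [-1.4838  0.8609] [-0.5363  1.6295]
0.6 [ 0.5966 -0.2446  0.1689] [1.9447 0.3411] [ 1.9918 -0.7827]
0.7 [ 0.5956 -0.2548  0.1785] [ 5.7158 -0.07  ] [ 4.7689 -3.055 ]
0.8 [ 0.5944 -0.2658  0.187 ] [ 9.7907 -0.365 ] [ 7.7648 -5.1591]
0.9 [ 0.5932 -0.2776  0.1944] [14.1247 -0.5382] [10.9455 -7.0683]
tool [ 0.1743 -0.6256  0.2524] [[-0.0004  0.2685 -0.9633]
 [ 0.0017 -0.9633 -0.2685]
 [-1.     -0.0018 -0.0001]]
roof [[0.4877 0.2398 0.067 ]
 [0.4752 0.1953 0.067 ]
 [0.4124 0.2125 0.067 ]
 [0.4231 0.2551 0.067 ]] [0.4496 0.2257 0.067 ]
foot [[0.4849 0.1843 0.006 ]
 [0.3873 0.2084 0.006 ]
 [0.4048 0.2743 0.006 ]]
shank [[0.4852 0.2174 0.044 ]
 [0.5458 0.2021 0.044 ]]
```

Emit:
{"api": "arm_command", "payload": {
  "series": [
    {"z":5,"claw":-1},
    {"z":8,"x":3.5,"claw":-1},
    {"z":8,"x":7,"y":3,"az":-7,"claw":-1},
    {"z":8,"x":10.5,"y":6.5,"az":-14,"claw":-1},
    {"z":8,"x":14,"y":10,"az":-21.5,"claw":-1}
  ]
}}

```text
invalid input
```

```bash
python3 -c "
from h import *
print(get_obs()['t'],get_obs()['width'],manip.tips_ahead);p,M=tool();print(p,M,np.array([.597,-.240,.24])-p)"
```

```text
0.1 0.08521319602234355 0.022
[ 0.1743 -0.6256  0.2524] [[-0.0004  0.2685 -0.9633]
 [ 0.0017 -0.9633 -0.2685]
 [-1.     -0.0018 -0.0001]] [ 0.4227  0.3856 -0.0124]
```

Emit:
{"api": "arm_command", "payload": {
  "series": [
    {"ax":0,"ay":0,"az":0,"x":0,"y":0,"z":5,"claw":-1},
    {"ax":0,"ay":0,"az":0,"x":3.5,"y":0,"z":8,"claw":-1},
    {"ax":0,"ay":0,"az":-7,"x":7,"y":3,"z":8,"claw":-1},
    {"ax":0,"ay":0,"az":-14,"x":10.5,"y":6.5,"z":8,"claw":-1},
    {"ax":0,"ay":0,"az":-21.5,"x":14,"y":10,"z":8,"claw":-1}
  ]
}}

```text
t: 0.6
eef_pos: [0.3153, -0.5242, 0.332]
eef_rot: [-0.039, 0.706, -0.038, -0.706]
ft_force: [0.5, 0.5, 0.0]
width: 0.0123
```

Emit:
{"api": "arm_command", "payload": {
  "series": [
    {"ax":0,"ay":0,"az":0,"x":3.5,"y":3.5,"z":0,"claw":-1},
    {"ax":0,"ay":0,"az":0,"x":7,"y":7,"z":0,"claw":-1},
    {"ax":0,"ay":0,"az":0,"x":10.5,"y":10.5,"z":0,"claw":-1},
    {"ax":0,"ay":0,"az":0,"x":14,"y":14,"z":0,"claw":-1},
    {"ax":0,"ay":0,"az":0,"x":17.5,"y":17.5,"z":0,"claw":-1}
  ]
}}

```text
t: 1.1
eef_pos: [0.4911, -0.3476, 0.3317]
eef_rot: [0.04, -0.706, 0.038, 0.706]
ft_force: [0.4, -0.6, 0.2]
width: -0.0003
```

Emit:
{"api": "arm_command", "payload": {
  "series": [
    {"ax":0,"ay":0,"az":0,"x":3.5,"y":3.5,"z":0,"claw":-1},
    {"ax":0,"ay":0,"az":0,"x":7,"y":7,"z":0,"claw":-1},
    {"ax":0,"ay":0,"az":0,"x":10.6,"y":10.9,"z":-3,"claw":-1},
    {"ax":0,"ay":0,"az":0,"x":10.6,"y":10.9,"z":-6,"claw":-1},
    {"ax":0,"ay":0,"az":0,"x":10.6,"y":10.9,"z":-8,"claw":-1}
  ]
}}

```text
t: 1.6
eef_pos: [0.5977, -0.2341, 0.2486]
eef_rot: [0.038, -0.705, 0.035, 0.707]
ft_force: [-0.4, -0.4, -0.2]
width: -0.0001
```

Run:
```python
from h import *
p,M=tool(); print(p,M,get_obs()["joint_pos"])
im=vision.get_image("wrist"); c=vision.get_calibration("wrist")
yaw=np.deg2rad(-5.95); Rz=R.from_euler("z",yaw).as_matrix(); C=np.array([.5955,-.2555,0])
w=lambda p:C+Rz@np.array(p)
P=[w((0,-.09+.138*np.cos(th)-.023*np.sin(th),.072+.138*np.sin(th)+.023*np.cos(th))) for th in (.5,.55,.6)]+[w((-.026,.076,.086)),w((-.026,.104,.086)),w((.026,.076,.086)),w((.026,.104,.086))]+[w((a,b,.008)) for a in(-.07,.07) for b in (-.125,.125)]
for u,v in proj(c,P): cv2.circle(im,(int(u),int(v)),2,(0,0,255),-1)
cv2.imwrite("pics/w1.png",im)
```

```text
[ 0.5977 -0.2341  0.2486] [[-0.0027 -0.1033 -0.9946]
 [ 0.0055 -0.9946  0.1033]
 [-1.     -0.0052  0.0032]] [ 0.7247  0.5156 -0.5481  1.5698  0.2813  1.1407 -1.5588]
```

View pics/w1.png

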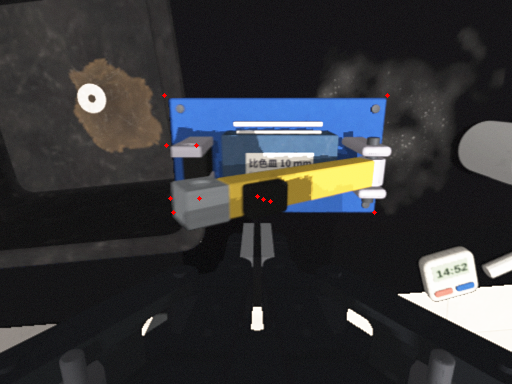

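The picture shows the bar raised over the cradle with the pad near (265,195). The projected model agrees to within a few mm, and the arm was still settling when the picture was taken. I'll press along the pad's arc.

Emit:
{"api": "arm_command", "payload": {
  "series": [
    {"ax":0,"ay":0,"az":0,"x":0,"y":-0.5,"z":-3,"claw":-1},
    {"ax":0,"ay":0,"az":0,"x":0,"y":-0.5,"z":-5,"claw":-1},
    {"ax":0,"ay":0,"az":0,"x":0,"y":-0.5,"z":-6.2,"claw":-1},
    {"ax":0,"ay":0,"az":0,"x":0,"y":0.1,"z":-7.2,"claw":-1},
    {"ax":0,"ay":0,"az":0,"x":0,"y":0.6,"z":-8.2,"claw":-1}
  ]
}}

```text
t: 2.15
eef_pos: [0.5956, -0.2298, 0.1637]
eef_rot: [0.04, -0.704, 0.036, 0.708]
ft_force: [0.1, -0.7, 0.7]
width: -0.0002
```

Run:
```python
from h import *
p,M=tool(); o=get_obs(); print(p,o["ft_force"],o["moment"])
im=vision.get_image("wrist")
im2=cv2.resize(vision.get_image("top")[140:215,270:370],(512,384),interpolation=cv2.INTER_CUBIC)
cv2.imwrite("pics/w2.png",np.vstack([im[60:300],im2[:300]]))
```

```text
[ 0.5956 -0.2298  0.1637] [ 0.103  -0.7106  0.6973] [-0.1493 -0.0136  0.0208]
```

View pics/w2.png

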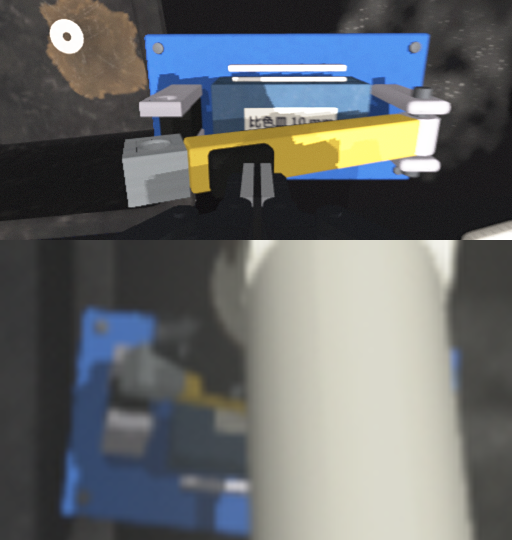

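The fingertips are on the black pad and the bar is partly down. I'll carry on down to the stop.

Emit:
{"api": "arm_command", "payload": {
  "series": [
    {"ax":0,"ay":0,"az":0,"x":0.2,"y":0.5,"z":-1.2,"claw":-1},
    {"ax":0,"ay":0,"az":0,"x":0.4,"y":1.0,"z":-2.5,"claw":-1},
    {"ax":0,"ay":0,"az":0,"x":0.4,"y":1.4,"z":-3.6,"claw":-1},
    {"ax":0,"ay":0,"az":0,"x":0.4,"y":1.6,"z":-4.4,"claw":-1},
    {"ax":0,"ay":0,"az":0,"x":0.4,"y":1.7,"z":-4.9,"claw":-1}
  ]
}}

```text
t: 2.75
eef_pos: [0.599, -0.2109, 0.1164]
eef_rot: [0.039, -0.702, 0.035, 0.71]
ft_force: [-18.2, 2.9, 51.6]
width: 0.0004
```

Emit:
{"api": "arm_command", "payload": {
  "series": [
    {"ax":0,"ay":0,"az":0,"x":0,"y":0,"z":-0.2,"claw":-1},
    {"ax":0,"ay":0,"az":0,"x":0,"y":0,"z":-0.4,"claw":-1},
    {"ax":0,"ay":0,"az":0,"x":0,"y":0,"z":-0.4,"claw":-1},
    {"ax":0,"ay":0,"az":0,"x":0,"y":0,"z":-0.4,"claw":-1}
  ]
}}

```text
t: 3.15
eef_pos: [0.599, -0.2108, 0.1167]
eef_rot: [0.038, -0.702, 0.036, 0.71]
ft_force: [-12.1, 2.8, 32.3]
width: 0.0002
```

The force shows the bar on its stop, with the pad top at about 0.0947 m against the expected 0.095. I'll lift and move to the holster.

Emit:
{"api": "arm_command", "payload": {
  "series": [
    {"ax":0,"ay":0,"az":0,"x":0,"y":0,"z":4,"claw":-1},
    {"ax":0,"ay":0,"az":0,"x":0,"y":0,"z":9,"claw":-1},
    {"ax":0,"ay":0,"az":-2,"x":-1,"y":4.5,"z":10,"claw":-1},
    {"ax":0,"ay":0,"az":-4,"x":-2,"y":9,"z":10,"claw":0},
    {"ax":0,"ay":0,"az":-6,"x":-3,"y":13.5,"z":10,"claw":0}
  ]
}}

```text
t: 3.65
eef_pos: [0.5688, -0.0746, 0.2172]
eef_rot: [0.076, -0.7, 0.073, 0.706]
ft_force: [0.8, 1.3, 0.3]
width: 0.0284
```

Emit:
{"api": "arm_command", "payload": {
  "series": [
    {"ax":0,"ay":0,"az":-1,"x":-0.8,"y":4.5,"z":0,"claw":0.5},
    {"ax":0,"ay":0,"az":-2,"x":-1.6,"y":9,"z":0,"claw":0.5},
    {"ax":0,"ay":0,"az":-2,"x":-2.4,"y":13.5,"z":0,"claw":0.5},
    {"ax":0,"ay":0,"az":-2,"x":-3.2,"y":18,"z":0,"claw":0.5},
    {"ax":0,"ay":0,"az":-2,"x":-4,"y":22.5,"z":0,"claw":0.5}
  ]
}}

```text
t: 4.15
eef_pos: [0.5281, 0.1521, 0.2169]
eef_rot: [0.088, -0.699, 0.086, 0.705]
ft_force: [1.6, 0.3, -0.0]
width: 0.0643
```

Emit:
{"api": "arm_command", "payload": {
  "series": [
    {"ax":0,"ay":0,"az":0,"x":-0.6,"y":3,"z":-1,"claw":0.5},
    {"ax":0,"ay":0,"az":0,"x":-1.2,"y":5.5,"z":-2,"claw":0.5},
    {"ax":0,"ay":0,"az":0,"x":-1.2,"y":5.5,"z":-2,"claw":0.5},
    {"ax":0,"ay":0,"az":0,"x":-1.2,"y":5.5,"z":-2,"claw":0.5}
  ]
}}

```text
t: 4.55
eef_pos: [0.5155, 0.2077, 0.1963]
eef_rot: [0.088, -0.698, 0.085, 0.705]
ft_force: [1.5, -1.0, -0.7]
width: 0.0639
```

Run:
```python
from h import *
p,M=tool(); o=get_obs(); print(p,M,o["ft_force"],o["width"],o["qd"])
c=vision.get_calibration("wrist"); im=vision.get_image("wrist")
cv2.imwrite("pics/w3.png",im)
yaw=np.deg2rad(-14.2); Rz=R.from_euler("z",yaw).as_matrix(); C=np.array([.4496,.2257,0])
w=lambda p:C+Rz@np.array(p)
P=[w((.031,0,.044)),w((.099,0,.044))]+[w((a,b,.067)) for a in(-.033,.031) for b in (-.024,.024)]
for u,v in proj(c,P): cv2.circle(im,(int(round(u)),int(round(v))),1,(0,0,255),-1)
# cradle check after bar
t=cv2.resize(vision.get_image("top")[140:215,270:370],(512,384),interpolation=cv2.INTER_CUBIC)
cv2.imwrite("pics/w3b.png",np.vstack([im[:300],t[:300]]))
```

```text
[0.5155 0.2077 0.1963] [[-0.0096 -0.2423 -0.9702]
 [ 0.0046 -0.9702  0.2422]
 [-0.9999 -0.0022  0.0104]] [ 1.4892 -0.9938 -0.7476] 0.06387083172093566 [ 0.0331 -0.0099  0.0225 -0.0086  0.0045  0.0038  0.0043]
```

View pics/w3b.png

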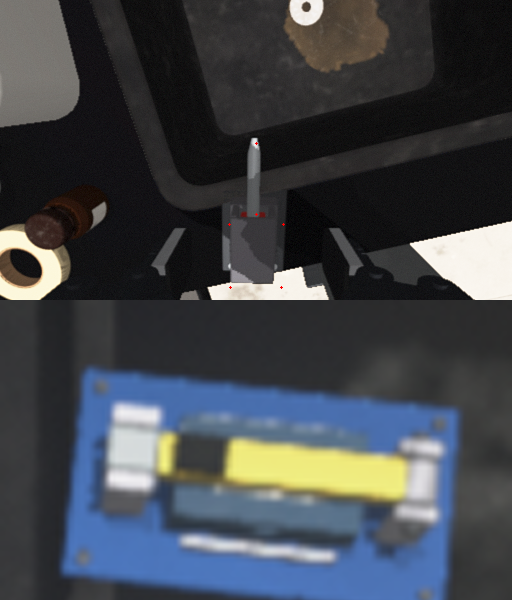

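The top view shows the bar level in its fork. The wrist view shows the shank from tip (254,139) to root (253,216), within about 2–4 px of my projection. I'll refine it now that the arm has settled.

Run:
```python
from h import *
c=vision.get_calibration("wrist"); im=vision.get_image("wrist"); p,M=tool(); print(p)
g=cv2.cvtColor(im,cv2.COLOR_BGR2GRAY).astype(float)
L=[]
for r in range(150,190,5):
    row=g[r,235:275]; bgd=np.median(row); k=np.where(row>bgd+25)[0]; 
    if len(k): 
        u=235+k.mean(); P=onz(c,u,r,.044); L.append(P); print(r,235+k.min(),235+k.max(),P)
L=np.array(L); print("slope deg",np.degrees(np.arctan(np.polyfit(L[:,0],L[:,1],1)[0])), "y at .5184", np.polyval(np.polyfit(L[:,0],L[:,1],1),.5184))
col=g[125:155,254]; print(col.astype(int)); print(onz(c,254,138,.044))
```

```text
[0.5168 0.2057 0.1969]
150 247 257 [0.5419 0.2049 0.044 ]
155 246 258 [0.5375 0.206  0.044 ]
160 246 258 [0.533  0.2071 0.044 ]
165 245 258 [0.5286 0.2087 0.044 ]
170 246 258 [0.524  0.2095 0.044 ]
175 246 257 [0.5195 0.2111 0.044 ]
180 246 257 [0.5149 0.2123 0.044 ]
185 246 257 [0.5103 0.2135 0.044 ]
slope deg -15.354409731076412 y at .5184 0.21126840332118002
[ 47  48  48  44  47  48  36  22  18  20  27  18  15  11  48 174 202 207
 210 214 213 156 124 123 127 125 126 126 126 129]
[0.5519 0.2005 0.044 ]
```

Emit:
{"api": "arm_command", "payload": {
  "series": [
    {"ax":0,"ay":0,"az":-0.7,"x":0.3,"y":0.5,"z":-3,"claw":0.5},
    {"ax":0,"ay":0,"az":-0.7,"x":0.3,"y":0.5,"z":-7,"claw":0.5},
    {"ax":0,"ay":0,"az":-0.7,"x":0.3,"y":0.5,"z":-10,"claw":0.5},
    {"ax":0,"ay":0,"az":-0.7,"x":0.3,"y":0.5,"z":-10,"claw":0.5},
    {"ax":0,"ay":0,"az":-0.7,"x":0.3,"y":0.5,"z":-10,"claw":0.5}
  ]
}}

```text
t: 5.2
eef_pos: [0.5202, 0.2101, 0.0974]
eef_rot: [0.093, -0.698, 0.091, 0.704]
ft_force: [1.0, -0.1, 0.5]
width: 0.0642
```

Run:
```python
from h import *
vision.get_image("wrist")
c=vision.get_calibration("wrist"); im=vision.get_image("wrist"); p,M=tool(); print(p,M,get_obs()["ft_force"])
cv2.imwrite("pics/w4.png",im)
```

```text
[0.5214 0.211  0.0989] [[-0.0051 -0.2588 -0.9659]
 [ 0.0057 -0.9659  0.2587]
 [-1.     -0.0042  0.0064]] [0.1518 0.122  0.6352]
```

View pics/w4.png

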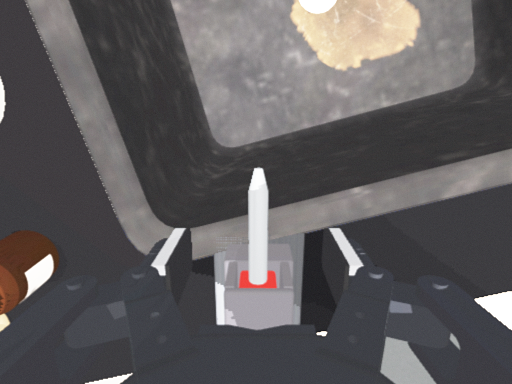

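The wrist view shows the shank centred between the pads, from tip (258,170) to shoulder (258,280), and aligned with them. I'll descend and grip.

Emit:
{"api": "arm_command", "payload": {
  "series": [
    {"ax":0,"ay":0,"az":0,"x":-0.1,"y":0,"z":-2.2,"claw":0.5},
    {"ax":0,"ay":0,"az":0,"x":-0.1,"y":0,"z":-4.2,"claw":0.5},
    {"ax":0,"ay":0,"az":0,"x":-0.1,"y":0,"z":-4.2,"claw":0.5},
    {"ax":0,"ay":0,"az":0,"x":-0.1,"y":0,"z":-4.2,"claw":-0.4},
    {"ax":0,"ay":0,"az":0,"x":-0.1,"y":0,"z":-4.2,"claw":-1}
  ]
}}

```text
t: 5.8
eef_pos: [0.5216, 0.2115, 0.0586]
eef_rot: [0.095, -0.7, 0.09, 0.702]
ft_force: [-0.6, 0.4, -0.5]
width: 0.0361
```

Emit:
{"api": "arm_command", "payload": {
  "series": [
    {"ax":0,"ay":0,"az":0,"x":0,"y":0,"z":0,"claw":-1},
    {"ax":0,"ay":0,"az":0,"x":0,"y":0,"z":0,"claw":-1},
    {"ax":0,"ay":0,"az":0,"x":0,"y":0,"z":0,"claw":-1},
    {"ax":0,"ay":0,"az":0,"x":0,"y":0,"z":0,"claw":-1}
  ]
}}

```text
t: 6.2
eef_pos: [0.5227, 0.2119, 0.0595]
eef_rot: [0.095, -0.701, 0.09, 0.702]
ft_force: [1.9, -0.1, 4.5]
width: 0.0091
```

The width of 9 mm and the upward force suggest only the fingertips' ends are pinching the shank. I'll open and go 5–6 mm lower.

Emit:
{"api": "arm_command", "payload": {
  "series": [
    {"ax":0,"ay":0,"az":0,"x":0,"y":0,"z":0,"claw":0},
    {"ax":0,"ay":0,"az":0,"x":0,"y":0,"z":0,"claw":0},
    {"ax":0,"ay":0,"az":0,"x":0,"y":0,"z":-0.4,"claw":0},
    {"ax":0,"ay":0,"az":0,"x":0,"y":0,"z":-0.7,"claw":0},
    {"ax":0,"ay":0,"az":0,"x":0,"y":0,"z":-0.7,"claw":0}
  ]
}}

```text
t: 6.7
eef_pos: [0.522, 0.2116, 0.0516]
eef_rot: [0.095, -0.7, 0.09, 0.702]
ft_force: [0.2, 0.2, 0.4]
width: 0.043
```

Run:
```python
from h import *
im=vision.get_image("wrist"); p,M=tool(); print(p,M,get_obs()["ft_force"],get_obs()["width"])
cv2.imwrite("pics/w5.png",im)
```

```text
[0.5222 0.2117 0.0519] [[-0.0016 -0.2591 -0.9659]
 [ 0.0071 -0.9658  0.2591]
 [-1.     -0.0065  0.0034]] [1.1053 0.1134 0.5024] 0.042809355926935175
```

View pics/w5.png

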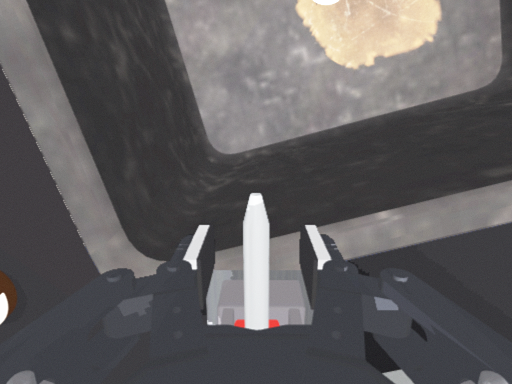

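The picture shows the pin undisturbed, tip at (256,194) and shoulder at row 322, with the pads just behind the taper. I'll shift back 5 mm and grip.

Emit:
{"api": "arm_command", "payload": {
  "series": [
    {"ax":0,"ay":0,"az":0,"x":-0.5,"y":0.1,"z":0,"claw":0},
    {"ax":0,"ay":0,"az":0,"x":-0.5,"y":0.1,"z":0,"claw":-0.5},
    {"ax":0,"ay":0,"az":0,"x":-0.5,"y":0.1,"z":0,"claw":-1},
    {"ax":0,"ay":0,"az":0,"x":-0.5,"y":0.1,"z":0,"claw":-1},
    {"ax":0,"ay":0,"az":0,"x":-0.5,"y":0.1,"z":0,"claw":-1}
  ]
}}

```text
t: 7.25
eef_pos: [0.5171, 0.2129, 0.052]
eef_rot: [0.095, -0.7, 0.09, 0.702]
ft_force: [-0.9, -0.2, 0.8]
width: 0.0099
```

Emit:
{"api": "arm_command", "payload": {
  "series": [
    {"ax":0,"ay":0,"az":0,"x":0,"y":0,"z":0,"claw":-1},
    {"ax":0,"ay":0,"az":0,"x":0,"y":0,"z":0,"claw":-1},
    {"ax":0,"ay":0,"az":0,"x":0,"y":0,"z":0,"claw":-1}
  ]
}}

```text
t: 7.55
eef_pos: [0.5171, 0.2129, 0.052]
eef_rot: [0.095, -0.7, 0.09, 0.702]
ft_force: [-1.3, -0.4, 0.5]
width: 0.0096
```

Emit:
{"api": "arm_command", "payload": {
  "series": [
    {"ax":0,"ay":0,"az":0,"x":0.5,"y":-0.13,"z":0.1,"claw":-1},
    {"ax":0,"ay":0,"az":0,"x":1.5,"y":-0.4,"z":0.2,"claw":-1},
    {"ax":0,"ay":0,"az":0,"x":2.5,"y":-0.67,"z":0.2,"claw":-1},
    {"ax":0,"ay":0,"az":0,"x":3.5,"y":-0.94,"z":0.2,"claw":-1},
    {"ax":0,"ay":0,"az":0,"x":4.5,"y":-1.2,"z":0.2,"claw":-1}
  ]
}}

```text
t: 8.05
eef_pos: [0.5635, 0.2002, 0.0539]
eef_rot: [0.095, -0.7, 0.09, 0.702]
ft_force: [0.2, 0.7, -1.1]
width: 0.0096
```

Emit:
{"api": "arm_command", "payload": {
  "series": [
    {"ax":0,"ay":0,"az":0,"x":1,"y":-0.27,"z":0,"claw":-1},
    {"ax":0,"ay":0,"az":0,"x":2,"y":-0.54,"z":0,"claw":-1},
    {"ax":0,"ay":0,"az":0,"x":3,"y":-0.8,"z":0,"claw":-1},
    {"ax":0,"ay":0,"az":0,"x":4,"y":-1.07,"z":0,"claw":-1},
    {"ax":0,"ay":0,"az":0,"x":4.5,"y":-1.2,"z":1,"claw":-1}
  ]
}}

```text
t: 8.55
eef_pos: [0.6086, 0.1871, 0.0628]
eef_rot: [0.095, -0.699, 0.091, 0.702]
ft_force: [-1.5, -0.3, -1.7]
width: 0.0096
```

Run:
```python
from h import *
p,M=tool(); print(p,M,get_obs()["ft_force"],get_obs()["width"])
im=vision.get_image("wrist"); s=vision.get_image("scene"); cv2.imwrite("pics/s6.png",s)
cv2.imwrite("pics/w6.png",np.hstack([im[100:384],cv2.resize(s[170:260,160:251],(288,284),interpolation=cv2.INTER_CUBIC)]))
```

```text
[0.6086 0.1871 0.0628] [[-0.0035 -0.2607 -0.9654]
 [ 0.0063 -0.9654  0.2607]
 [-1.     -0.0051  0.005 ]] [-1.4706 -0.3265 -1.6786] 0.00958483264831531
```

View pics/w6.png

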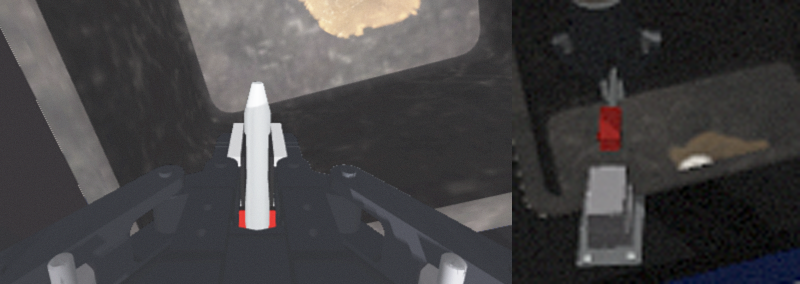

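The wrist view shows the pin firmly held, tip at (257,182) and red grip behind the pads. The scene crop shows it clear of the holster. Next I check the free worktop and the joint margins.

Run:
```python
from h import *
c=vision.get_calibration("top"); print(get_obs()["joint_pos"],get_obs()["t"])
for n,u,v in (("front edge",500,378),("sink near rim R",440,327),("sink right rim",457,270)): print(n,onz(c,u/1.5625,v/1.5625,0))
g=cv2.imread("pics/top0.png").astype(int)[205:255,330]; print(g.sum(1)//3)
```

```text
[-0.062   0.7014 -0.3808  1.7045  0.3321  0.7959 -2.4291] 8.65
front edge [ 0.3782 -0.2507  0.    ]
sink near rim R [ 0.4856 -0.1239  0.    ]
sink right rim [ 0.6108 -0.1603  0.    ]
[ 47  47  47  47  47  48  47  48  49  48  49  48  49  48  48  49  50  50
  50  51  52  52  53  53  53  54  53  55  55  55  55  56  58  58  58  58
  60  62  63  63  65  66  67  69  95 169 211 214 214 213]
```

Emit:
{"api": "arm_command", "payload": {
  "series": [
    {"ax":0,"ay":0,"az":0,"x":0,"y":0,"z":3,"claw":-1},
    {"ax":0,"ay":0,"az":0,"x":0,"y":0,"z":6,"claw":-1},
    {"ax":0,"ay":0,"az":0,"x":0,"y":-2,"z":8.5,"claw":-1},
    {"ax":0,"ay":0,"az":-2,"x":-1,"y":-5.5,"z":9,"claw":-1},
    {"ax":0,"ay":0,"az":-5,"x":-2,"y":-9.5,"z":9,"claw":-1}
  ]
}}

```text
t: 9.15
eef_pos: [0.5909, 0.0948, 0.1578]
eef_rot: [-0.126, 0.698, -0.119, -0.695]
ft_force: [-0.1, -1.4, -1.4]
width: 0.01
```

Emit:
{"api": "arm_command", "payload": {
  "series": [
    {"ax":0,"ay":0,"az":-3,"x":-1.5,"y":-4,"z":0,"claw":-1},
    {"ax":0,"ay":0,"az":-6,"x":-3,"y":-8,"z":0,"claw":-1},
    {"ax":0,"ay":0,"az":-9,"x":-4.5,"y":-12,"z":0,"claw":-1},
    {"ax":0,"ay":0,"az":-12,"x":-6,"y":-16,"z":0,"claw":-1},
    {"ax":0,"ay":0,"az":-14,"x":-7.5,"y":-20,"z":0,"claw":-1}
  ]
}}

```text
t: 9.65
eef_pos: [0.5149, -0.1061, 0.1583]
eef_rot: [-0.21, 0.678, -0.204, -0.674]
ft_force: [-0.3, -0.8, -1.4]
width: 0.0097
```

Run:
```python
from h import *
o=get_obs();p,M=tool(); print(p,M,o["ft_force"],o["width"],o["joint_pos"],np.degrees(np.arctan2(-M[1,2],-M[0,2])))
print(np.array([.4725,-.230,0])-p)
```

```text
[ 0.5149 -0.1061  0.1583] [[ 0.0088 -0.5598 -0.8286]
 [ 0.0076 -0.8285  0.5599]
 [-0.9999 -0.0112 -0.003 ]] [-0.2855 -0.7701 -1.3679] 0.009736748699837473 [ 0.4293  0.3852 -0.3276  1.9536  0.1542  0.8196 -2.1456] -34.04713726551424
[-0.0424 -0.1239 -0.1583]
```

Emit:
{"api": "arm_command", "payload": {
  "series": [
    {"ax":0,"ay":0,"az":-2,"x":-1.4,"y":-4,"z":0,"claw":-1},
    {"ax":0,"ay":0,"az":-4,"x":-2.8,"y":-8,"z":-1,"claw":-1},
    {"ax":0,"ay":0,"az":-6,"x":-4.2,"y":-12,"z":-3,"claw":-1},
    {"ax":0,"ay":0,"az":-6,"x":-4.2,"y":-12.4,"z":-6,"claw":-1},
    {"ax":0,"ay":0,"az":-6,"x":-4.2,"y":-12.4,"z":-9,"claw":-1}
  ]
}}

```text
t: 10.15
eef_pos: [0.4726, -0.2326, 0.0684]
eef_rot: [-0.246, 0.667, -0.24, -0.661]
ft_force: [0.5, 0.3, -1.1]
width: 0.0097
```

Run:
```python
from h import *
vision.get_image("wrist");im=vision.get_image("wrist");c=vision.get_calibration("wrist");o=get_obs();p,M=tool(); print(p,M,o["ft_force"],o["width"])
s=vision.get_image("scene"); cv2.imwrite("pics/s7.png",s); cv2.imwrite("pics/w7.png",im); cs=vision.get_calibration("scene")
print(proj(cs,p))
g=M[:3,0]*-.008  # axis below TCP
d=-M[:,2]
for z in (0,.008):
  print("pred tip/shoulder px", proj(c,[p+M[:,0]*z+d*.037,p+M[:,0]*z-d*.037]))
cx,cy=proj(cs,p)[0].astype(int)
cv2.imwrite("pics/s7c.png",np.hstack([im,cv2.resize(s[cy-30:cy+34,cx-24:cx+24],(288,384),interpolation=cv2.INTER_CUBIC)]))
```

```text
[ 0.4697 -0.2287  0.0653] [[ 0.0032 -0.6437 -0.7653]
 [ 0.0101 -0.7652  0.6437]
 [-0.9999 -0.0098  0.004 ]] [-1.2657  0.6804 -1.3045] 0.009836094289647468
[[307.5271 197.3653]]
pred tip/shoulder px [[259.5076 182.5661]
 [258.9738 332.9112]]
pred tip/shoulder px [[259.3405 177.7279]
 [258.8556 321.1505]]
```

View pics/s7c.png

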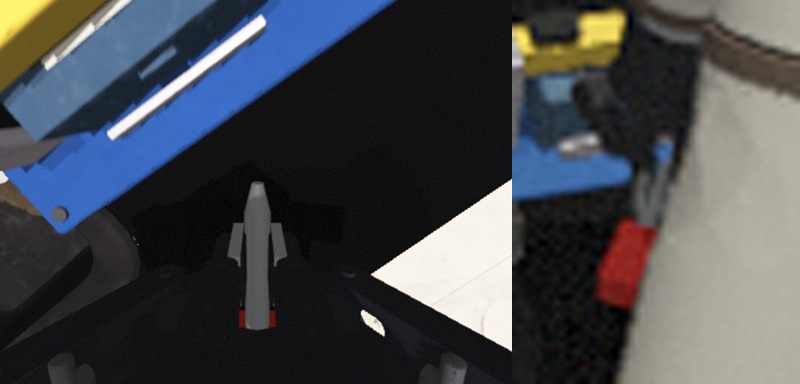

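The pin is held level (tip (257,183), shoulder about row 325, as predicted) over clear worktop in front of the cradle. I'll lower it.

Emit:
{"api": "arm_command", "payload": {
  "series": [
    {"ax":0,"ay":0,"az":0,"x":0,"y":0,"z":-1.5,"claw":-1},
    {"ax":0,"ay":0,"az":0,"x":0,"y":0,"z":-2.8,"claw":-1},
    {"ax":0,"ay":0,"az":0,"x":0,"y":0,"z":-3.5,"claw":-1},
    {"ax":0,"ay":0,"az":0,"x":0,"y":0,"z":-3.9,"claw":-1},
    {"ax":0,"ay":0,"az":0,"x":0,"y":0,"z":-4,"claw":-1}
  ]
}}

```text
t: 10.8
eef_pos: [0.4712, -0.2285, 0.0268]
eef_rot: [-0.245, 0.665, -0.238, -0.664]
ft_force: [-0.2, 0.0, -0.8]
width: 0.01
```

Emit:
{"api": "arm_command", "payload": {
  "series": [
    {"ax":0,"ay":0,"az":0,"x":0,"y":0,"z":-0.1,"claw":-1},
    {"ax":0,"ay":0,"az":0,"x":0,"y":0,"z":-0.1,"claw":-1}
  ]
}}

```text
t: 11.0
eef_pos: [0.4714, -0.2286, 0.026]
eef_rot: [-0.245, 0.665, -0.238, -0.664]
ft_force: [-0.3, -0.3, -1.6]
width: 0.0097
```

Emit:
{"api": "arm_command", "payload": {
  "series": [
    {"ax":0,"ay":0,"az":0,"x":0,"y":0,"z":-0.2,"claw":-1},
    {"ax":0,"ay":0,"az":0,"x":0,"y":0,"z":-0.3,"claw":-1},
    {"ax":0,"ay":0,"az":0,"x":0,"y":0,"z":-0.3,"claw":-1}
  ]
}}

```text
t: 11.3
eef_pos: [0.4714, -0.2286, 0.023]
eef_rot: [-0.245, 0.665, -0.238, -0.664]
ft_force: [-0.8, -0.1, -1.2]
width: 0.0096
```

Opening gently to lay it down.

Emit:
{"api": "arm_command", "payload": {
  "series": [
    {"ax":0,"ay":0,"az":0,"x":0,"y":0,"z":0,"claw":-0.6},
    {"ax":0,"ay":0,"az":0,"x":0,"y":0,"z":0,"claw":-0.2},
    {"ax":0,"ay":0,"az":0,"x":0,"y":0,"z":0,"claw":-0.2},
    {"ax":0,"ay":0,"az":0,"x":0,"y":0,"z":0,"claw":-0.2},
    {"ax":0,"ay":0,"az":0,"x":0,"y":0,"z":0,"claw":-0.2}
  ]
}}

```text
t: 11.8
eef_pos: [0.4714, -0.2286, 0.023]
eef_rot: [-0.245, 0.665, -0.238, -0.664]
ft_force: [0.3, -1.5, -0.2]
width: 0.0342
```

Emit:
{"api": "arm_command", "payload": {
  "series": [
    {"ax":0,"ay":0,"az":0,"x":0,"y":0,"z":3,"claw":0},
    {"ax":0,"ay":0,"az":0,"x":0,"y":0,"z":6,"claw":0.2},
    {"ax":0,"ay":0,"az":0,"x":-2,"y":2,"z":9,"claw":0.4},
    {"ax":0,"ay":0,"az":0,"x":-4.5,"y":3.8,"z":10,"claw":0.4},
    {"ax":0,"ay":0,"az":0,"x":-4.5,"y":3.8,"z":10,"claw":0.4}
  ]
}}

```text
t: 12.3
eef_pos: [0.4239, -0.1888, 0.1242]
eef_rot: [-0.245, 0.665, -0.238, -0.664]
ft_force: [-0.0, -0.0, -0.7]
width: 0.0598
```

Run:
```python
from h import *
vision.get_image("wrist");c=vision.get_calibration("wrist");im=vision.get_image("wrist");o=get_obs();p,M=tool(); print(p,M,o["ft_force"],o["width"],o["t"])
cv2.imwrite("pics/w8.png",im)
hsv=cv2.cvtColor(im,cv2.COLOR_BGR2HSV); m=cv2.inRange(hsv,(0,140,60),(8,255,255))|cv2.inRange(hsv,(172,140,60),(180,255,255))
n,l,st,ce=cv2.connectedComponentsWithStats(m)
for i in range(1,n):
    if st[i,4]>60: 
        r=cv2.minAreaRect(cv2.findNonZero((l==i).astype(np.uint8))); print(st[i],ce[i],r)
        for b in cv2.boxPoints(r): print("  ",b,onz(c,*b,.024))
```

```text
[ 0.4265 -0.1908  0.1235] [[ 0.0068 -0.6423 -0.7664]
 [ 0.0081 -0.7664  0.6424]
 [-0.9999 -0.0105  0.    ]] [ 0.0748 -0.1245  0.8283] 0.05935971905152259 12.4
[ 242  162   33   68 2059] [258.0121 196.2579] ((258.0, 195.5), (67.0, 32.0), 90.0)
   [242. 162.] [ 0.4533 -0.1964  0.024 ]
   [274. 162.] [ 0.4382 -0.2144  0.024 ]
   [274. 229.] [ 0.3969 -0.181   0.024 ]
   [242. 229.] [ 0.4129 -0.1617  0.024 ]
```

View pics/w8.png

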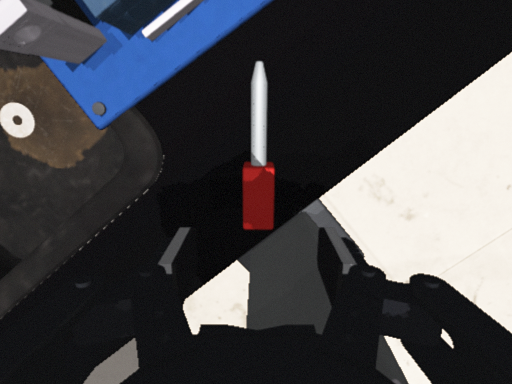

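The pin lies level and free on the worktop, with the red grip at (258,196) and the tip at (259,62), aligned with the jaws. I'll descend on the grip.

Emit:
{"api": "arm_command", "payload": {
  "series": [
    {"ax":0,"ay":0,"az":0,"x":-0.2,"y":0.3,"z":-3.5,"claw":0.4},
    {"ax":0,"ay":0,"az":0,"x":-0.2,"y":0.3,"z":-7,"claw":0.4},
    {"ax":0,"ay":0,"az":0,"x":-0.2,"y":0.3,"z":-9,"claw":0.3},
    {"ax":0,"ay":0,"az":0,"x":-0.2,"y":0.3,"z":-9.8,"claw":0.2},
    {"ax":0,"ay":0,"az":0,"x":-0.2,"y":0.3,"z":-9.8,"claw":0.1}
  ]
}}

```text
t: 12.9
eef_pos: [0.4242, -0.1877, 0.0241]
eef_rot: [-0.245, 0.665, -0.238, -0.664]
ft_force: [0.2, -1.0, -0.8]
width: 0.0474
```

Emit:
{"api": "arm_command", "payload": {
  "series": [
    {"ax":0,"ay":0,"az":0,"x":0,"y":0,"z":0,"claw":-0.2},
    {"ax":0,"ay":0,"az":0,"x":0,"y":0,"z":0,"claw":-0.5},
    {"ax":0,"ay":0,"az":0,"x":0,"y":0,"z":0,"claw":-1},
    {"ax":0,"ay":0,"az":0,"x":0,"y":0,"z":0,"claw":-1},
    {"ax":0,"ay":0,"az":0,"x":0,"y":0,"z":0,"claw":-1}
  ]
}}

```text
t: 13.4
eef_pos: [0.425, -0.1882, 0.0251]
eef_rot: [-0.245, 0.666, -0.238, -0.663]
ft_force: [-0.5, 0.8, 6.0]
width: 0.0226
```

Emit:
{"api": "arm_command", "payload": {
  "series": [
    {"ax":0,"ay":0,"az":0,"x":0,"y":0,"z":3,"claw":-1},
    {"ax":0,"ay":0,"az":6,"x":-1,"y":1,"z":6,"claw":-1},
    {"ax":0,"ay":0,"az":13,"x":-1,"y":2,"z":7.5,"claw":-1},
    {"ax":0,"ay":0,"az":20,"x":0,"y":3,"z":7.5,"claw":-1},
    {"ax":0,"ay":0,"az":27,"x":0.5,"y":3.9,"z":7.5,"claw":-1}
  ]
}}

```text
t: 13.9
eef_pos: [0.431, -0.1491, 0.1011]
eef_rot: [-0.082, 0.704, -0.075, -0.702]
ft_force: [0.7, 0.1, -0.5]
width: 0.0229
```

Emit:
{"api": "arm_command", "payload": {
  "series": [
    {"ax":0,"ay":0,"az":7,"x":0.5,"y":0,"z":0,"claw":-1},
    {"ax":0,"ay":0,"az":7,"x":1,"y":0,"z":0,"claw":-1},
    {"ax":0,"ay":0,"az":7,"x":1,"y":0,"z":0,"claw":-1},
    {"ax":0,"ay":0,"az":7,"x":1,"y":0,"z":0,"claw":-1}
  ]
}}

```text
t: 14.3
eef_pos: [0.4406, -0.1494, 0.1009]
eef_rot: [-0.04, 0.707, -0.033, -0.705]
ft_force: [0.4, -0.5, -1.3]
width: 0.0229
```

Run:
```python
from h import *
vision.get_image("wrist");c=vision.get_calibration("wrist");im=vision.get_image("wrist");o=get_obs();p,M=tool(); print(p,M,o["ft_force"],o["width"],o["t"]); print("yaw",np.degrees(np.arctan2(-M[1,2],-M[0,2])))
cv2.imwrite("pics/w9.png",im); s=vision.get_image("scene"); t=vision.get_image("top"); cv2.imwrite("pics/s9.png",s); cv2.imwrite("pics/t9.png",t)
yaw=np.deg2rad(-5.95); Rz=R.from_euler("z",yaw).as_matrix(); C=np.array([.5955,-.2555,0])
w=lambda q:C+Rz@np.array(q)
d=-M[:,2]; ax=p-np.array([0,0,.013])
print("pin pred px wrist tip/shoulder",proj(c,[ax+d*.099,ax+d*.025]))
P=[w((a,b,.086)) for a in (-.026,-.016,.016,.026) for b in (.076,.104)]
print("fork top px",proj(c,P))
# gray rows around fork for edges
v=im.copy()
for u,q in proj(c,P+[ax+d*.099,ax+d*.025]): cv2.circle(v,(int(round(u)),int(round(q))),1,(0,255,0),-1)
a=cv2.resize(v[:220,130:390],(520,440),interpolation=cv2.INTER_CUBIC)
ct=cv2.resize(t[150:215,270:330],(280,303),interpolation=cv2.INTER_CUBIC); k=cv2.resize(s[150:200,260:306],(280,297),interpolation=cv2.INTER_CUBIC)
b=np.vstack([ct,k])[:600]; a=np.vstack([a,np.zeros((160,520,3),np.uint8)])
cv2.imwrite("pics/v9.png",np.hstack([a,b]))
```

```text
[ 0.4404 -0.1493  0.1009] [[ 0.0023 -0.1014 -0.9948]
 [ 0.0095 -0.9948  0.1014]
 [-1.     -0.0097 -0.0013]] [ 0.5233 -0.0797 -0.3621] 0.022705119934335258 14.4
yaw -5.819600434242469
pin pred px wrist tip/shoulder [[258.0693  23.784 ]
 [257.8176 201.362 ]]
fork top px [[ 296.2785  -96.7241]
 [ 219.7389  -96.5327]
 [ 297.337  -130.7412]
 [ 218.8952 -130.4725]
 [ 301.1088 -251.9529]
 [ 215.8895 -251.3804]
 [ 302.425  -294.2509]
 [ 214.8409 -293.5619]]
```

View pics/v9.png

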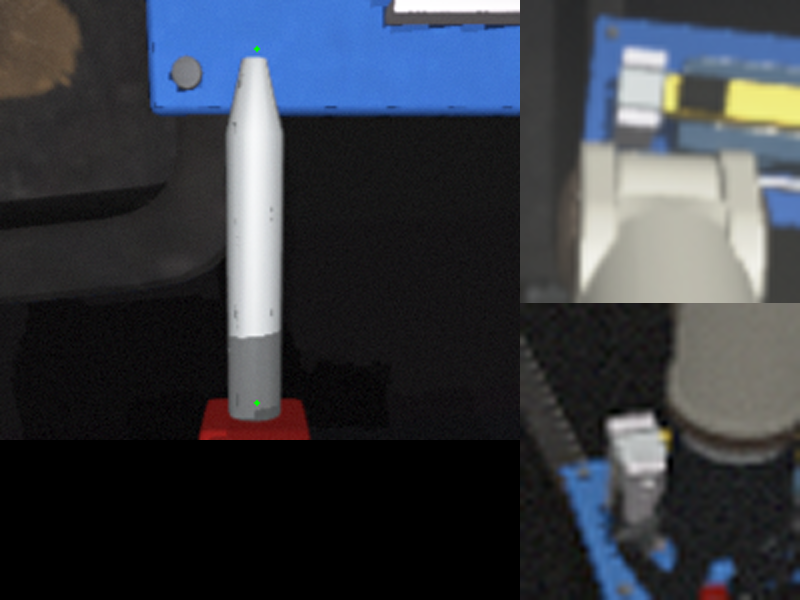

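The last view shows the pin held straight: tip at (257.5,29), shoulder at about row 209, about 3 mm further back in the hand than assumed. The fork and bar are in order. From here I measure numerically, starting with the cradle plate edges in the wrist image.

Run:
```python
from h import *
im=cv2.imread("pics/w9.png"); c=vision.get_calibration("wrist"); p,M=tool(); print(p)
hsv=cv2.cvtColor(im,cv2.COLOR_BGR2HSV); m=cv2.inRange(hsv,(100,120,60),(125,255,255)); m=cv2.morphologyEx(m,cv2.MORPH_OPEN,np.ones((3,3)))
near=np.array([(u,np.where(m[:120,u])[0].max()+.5) for u in list(range(212,238,3))+list(range(280,380,6))],float)
left=np.array([(np.where(m[r,150:300])[0].min()+150-.5,r) for r in range(4,46,3)],float)
N=np.array([onz(c,u,v,.006)[:2] for u,v in near]); L=np.array([onz(c,u,v,.008)[:2] for u,v in left])
d=np.polyfit(N[:,1],N[:,0],1); print("near edge yaw",-np.degrees(np.arctan(d[0])),"x at y=-.2:",np.polyval(d,-.2), "resid",np.std(N[:,0]-np.polyval(d,N[:,1])))
e=np.polyfit(L[:,0],L[:,1],1); print("left edge yaw",np.degrees(np.arctan(e[0])),"y at .55:",np.polyval(e,.55),"resid",np.std(L[:,1]-np.polyval(e,L[:,0])))
# model
yaw=np.deg2rad(-5.95); Rz=R.from_euler("z",yaw).as_matrix(); C=np.array([.5955,-.2555,0]); w=lambda q:C+Rz@np.array(q)
a,b=w((-.07,-.05,0)),w((-.07,.125,0)); print("model near x at y=-.2",np.interp(-.2,[a[1],b[1]],[a[0],b[0]]))
a,b=w((-.07,.125,0)),w((.07,.125,0)); print("model left y at .55",np.interp(.55,[a[0],b[0]],[a[1],b[1]]))
# pin axis from shank in wrist image
g=cv2.cvtColor(im,cv2.COLOR_BGR2GRAY).astype(float); S=[]
for r in range(70,200,6):
    k=np.where(g[r,225:290]>75)[0]; S.append((r,225+k.min(),225+k.max(),225+(k.min()+k.max())/2))
print(np.array(S)[::4]); z=p[2]-.013; A=np.array([onz(c,s[3],s[0],z)[:2] for s in S]); f=np.polyfit(A[:,0],A[:,1],1)
print("pin yaw",np.degrees(np.arctan(f[0])),"pin y at x=.5:",np.polyval(f,.5), "tip/shoulder",onz(c,257.5,29,z),onz(c,257,208,z))
```

```text
[ 0.4406 -0.1492  0.101 ]
near edge yaw -5.99565277689728 x at y=-.2: 0.5326281934763626 resid 0.0002017127493496545
left edge yaw -6.2237103096075135 y at .55: -0.12467247623484985 resid 0.00016130451474528267
model near x at y=-.2 0.5309051704755061
model left y at .55 -0.12508084288757387
[[ 70.  243.  271.  257. ]
 [ 94.  243.  270.  256.5]
 [118.  243.  270.  256.5]
 [142.  244.  270.  257. ]
 [166.  244.  269.  256.5]
 [190.  245.  269.  257. ]]
pin yaw -5.564191524538289 pin y at x=.5: -0.15465101391148536 tip/shoulder [ 0.5372 -0.1587  0.088 ] [ 0.4622 -0.151   0.088 ]
```

Wrist measurements put the cradle within 2 mm of the model, at yaw −6.05°. The pin needs −0.5° of yaw, +0.7 mm in y and −16 mm in z. I'll stage it with the nose about 10 mm short of the hole.

Emit:
{"api": "arm_command", "payload": {
  "series": [
    {"ax":0,"ay":0,"az":-0.5,"x":0,"y":0.1,"z":-1,"claw":-1},
    {"ax":0,"ay":0,"az":-0.5,"x":0,"y":0.1,"z":-1.6,"claw":-1},
    {"ax":0,"ay":0,"az":-0.5,"x":1.7,"y":-0.1,"z":-1.6,"claw":-1},
    {"ax":0,"ay":0,"az":-0.5,"x":3.5,"y":-0.3,"z":-1.6,"claw":-1},
    {"ax":0,"ay":0,"az":-0.5,"x":3.5,"y":-0.3,"z":-1.6,"claw":-1}
  ]
}}

```text
t: 15.0
eef_pos: [0.4779, -0.1522, 0.0846]
eef_rot: [-0.042, 0.708, -0.035, -0.704]
ft_force: [-0.1, -0.5, -1.6]
width: 0.0229
```

```bash
cat > fork.py <<'E'
from h import *
vision.get_image("wrist"); c=vision.get_calibration("wrist"); im=vision.get_image("wrist"); o=get_obs(); p,M=tool()
cv2.imwrite("pics/f_%05.2f.png"%o["t"],im)
d=-M[:,2]; print(o["t"],p,"yaw",np.degrees(np.arctan2(d[1],d[0])),"pitch",np.degrees(np.arcsin(d[2])),o["ft_force"],o["width"])
yaw=np.deg2rad(-6.05); Rz=R.from_euler("z",yaw).as_matrix(); C=np.array([.5972,-.2551,0]); w=lambda q:C+Rz@np.array(q)
mouth=w((-.026,.09,.072)); home=mouth-.0217*Rz[:,0]+[0,-.0005,.0131]
print("mouth",mouth,"home TCP",home,"to go cm",100*(home-p))
print("px fork top corners",proj(c,[w((a,b,.086)) for a in (-.026,-.016) for b in (.076,.104)]).round(1).tolist(),"mouth",proj(c,mouth).round(1))
E
python3 fork.py
python3 - <<'E'
import glob,cv2
im=cv2.imread(sorted(glob.glob("pics/f_*"))[-1]); g=cv2.cvtColor(im,cv2.COLOR_BGR2GRAY)
for r in range(0,130,8): print(r,g[r,190:322:4].tolist())
E
```

```text
15.1 [ 0.4748 -0.1519  0.0842] yaw -6.268086096185333 pitch -0.008050941409828651 [-0.1167  0.2189 -1.7566] 0.022936025091528048
mouth [ 0.5808 -0.1629  0.072 ] home TCP [ 0.5593 -0.1611  0.0851] to go cm [ 8.4465 -0.9197  0.0891]
px fork top corners [[297.3, -7.1], [215.9, -6.6], [298.3, -41.0], [214.7, -40.4]] mouth [[256.9   5.2]]
0 [63, 65, 69, 151, 155, 155, 154, 148, 123, 122, 123, 127, 124, 123, 122, 127, 128, 134, 129, 125, 118, 121, 123, 126, 119, 120, 119, 60, 62, 60, 60, 52, 54]
8 [63, 59, 48, 140, 155, 153, 154, 148, 115, 124, 123, 123, 126, 154, 145, 157, 170, 177, 158, 152, 141, 133, 123, 124, 122, 123, 63, 62, 60, 60, 62, 50, 52]
16 [61, 59, 62, 139, 154, 155, 156, 155, 134, 123, 117, 119, 121, 123, 123, 125, 123, 121, 126, 122, 119, 122, 116, 124, 123, 130, 61, 65, 59, 59, 59, 52, 56]
24 [62, 63, 64, 140, 157, 152, 153, 155, 155, 98, 114, 120, 122, 124, 125, 124, 120, 121, 125, 121, 121, 115, 122, 120, 130, 130, 134, 134, 75, 60, 59, 53, 54]
32 [62, 65, 58, 137, 157, 155, 157, 156, 86, 83, 86, 118, 119, 123, 125, 165, 246, 252, 242, 123, 124, 117, 120, 122, 136, 152, 
[... 1258 characters left out ...]
5, 255, 252, 243, 190, 137, 159, 160, 158, 159, 156, 156, 155, 157, 156, 158, 156]
104 [70, 69, 71, 64, 143, 164, 163, 140, 142, 146, 164, 165, 165, 89, 230, 247, 254, 255, 252, 242, 186, 137, 157, 161, 159, 156, 157, 156, 157, 158, 161, 157, 158]
112 [68, 67, 73, 67, 105, 136, 143, 143, 139, 144, 138, 138, 100, 84, 230, 247, 255, 255, 252, 242, 181, 120, 136, 136, 137, 137, 123, 118, 131, 133, 132, 132, 135]
120 [58, 44, 34, 35, 33, 34, 29, 52, 61, 63, 63, 62, 63, 70, 230, 247, 254, 255, 252, 239, 170, 30, 35, 36, 37, 33, 34, 32, 33, 32, 34, 34, 36]
128 [29, 29, 28, 25, 25, 25, 30, 47, 61, 63, 63, 64, 65, 70, 228, 247, 254, 254, 252, 240, 158, 27, 33, 33, 33, 34, 33, 34, 34, 32, 32, 35, 32]
```

Run:
```python
import glob,cv2,numpy as np
im=cv2.imread(sorted(glob.glob("pics/f_*"))[-1]); g=cv2.cvtColor(im,cv2.COLOR_BGR2GRAY).astype(int)
for r in list(range(0,24,2)): print(r,"L",g[r,214:234].tolist(),"R",g[r,284:302].tolist())
for r in range(2,16,2): print(r,"hole",g[r,234:282:2].tolist())
for r in (44,70,90,110):
    k=np.where(g[r,235:285]>180)[0]; print(r,235+k.min(),235+k.max(), g[r,238:276].tolist())
```

```text
0 L [154, 153, 154, 156, 148, 130, 122, 122, 123, 121, 117, 121, 122, 123, 121, 123, 123, 123, 122, 131] R [119, 122, 119, 123, 121, 121, 120, 121, 122, 121, 119, 116, 87, 65, 60, 62, 59, 61]
2 L [154, 154, 155, 155, 155, 146, 129, 118, 121, 121, 122, 121, 122, 123, 117, 119, 123, 123, 122, 124] R [119, 121, 120, 119, 119, 118, 120, 119, 120, 120, 120, 94, 67, 61, 59, 58, 62, 60]
4 L [156, 154, 155, 156, 154, 152, 139, 127, 118, 120, 118, 121, 120, 120, 121, 122, 120, 119, 120, 122] R [121, 120, 117, 120, 121, 119, 121, 121, 120, 120, 104, 74, 60, 62, 61, 63, 63, 62]
6 L [153, 157, 154, 155, 156, 154, 151, 127, 117, 121, 120, 121, 122, 119, 119, 117, 121, 119, 120, 121] R [120, 119, 121, 119, 119, 121, 120, 119, 124, 110, 83, 62, 60, 58, 60, 60, 61, 60]
8 L [154, 152, 155, 155, 148, 146, 139, 118, 115, 121, 123, 123, 124, 124, 121, 120, 123, 123, 123, 124] R [122, 123, 122, 122, 124, 124, 123, 123, 122, 91, 63, 62, 60, 61, 62, 59, 62, 62]
10 L [154, 155, 153, 155, 119, 94, 89, 90, 95, 116, 125, 124, 122, 122, 121, 118, 124, 125, 122, 122] R [120, 122, 124, 124, 122, 120, 121, 122, 10
[... 2187 characters left out ...]
, 254, 254, 254, 254, 253, 252, 250, 244, 239, 228, 172, 138, 132, 135, 135, 134, 133, 135, 133, 133]
70 244 270 [158, 149, 145, 143, 128, 159, 192, 216, 231, 238, 243, 246, 248, 250, 253, 254, 255, 255, 255, 255, 255, 255, 255, 254, 253, 252, 250, 248, 245, 242, 234, 230, 203, 158, 150, 159, 158, 161]
90 244 270 [123, 85, 88, 90, 93, 144, 187, 214, 230, 239, 243, 245, 248, 250, 252, 254, 255, 255, 255, 255, 255, 255, 254, 254, 253, 252, 250, 247, 244, 241, 234, 227, 190, 148, 134, 137, 136, 135]
110 244 269 [110, 94, 89, 87, 92, 136, 186, 213, 230, 233, 240, 243, 248, 251, 253, 254, 254, 255, 255, 255, 255, 254, 254, 253, 252, 251, 249, 246, 243, 237, 231, 222, 180, 146, 126, 134, 136, 134]
```

The hole shows at column 258 and the pin axis extrapolates to about 257.2, so the lateral error is under 0.4 mm. I'll insert in small steps and watch the force.

Emit:
{"api": "arm_command", "payload": {
  "series": [
    {"ax":0,"ay":0,"az":0,"x":0.3,"y":-0.05,"z":0.1,"claw":-1},
    {"ax":0,"ay":0,"az":0,"x":0.7,"y":-0.09,"z":0.1,"claw":-1},
    {"ax":0,"ay":0,"az":0,"x":1.1,"y":-0.13,"z":0.1,"claw":-1},
    {"ax":0,"ay":0,"az":0,"x":1.5,"y":-0.17,"z":0.1,"claw":-1},
    {"ax":0,"ay":0,"az":0,"x":1.8,"y":-0.2,"z":0.1,"claw":-1}
  ]
}}

```text
t: 15.6
eef_pos: [0.4933, -0.154, 0.0853]
eef_rot: [-0.042, 0.706, -0.035, -0.706]
ft_force: [-0.4, -0.0, -0.9]
width: 0.0226
```

Emit:
{"api": "arm_command", "payload": {
  "series": [
    {"ax":0,"ay":0,"az":0,"x":0.2,"y":-0.02,"z":0,"claw":-1},
    {"ax":0,"ay":0,"az":0,"x":0.4,"y":-0.04,"z":0,"claw":-1},
    {"ax":0,"ay":0,"az":0,"x":0.4,"y":-0.04,"z":0,"claw":-1}
  ]
}}

```text
t: 15.9
eef_pos: [0.4976, -0.1543, 0.0853]
eef_rot: [-0.042, 0.706, -0.035, -0.706]
ft_force: [0.1, 0.3, -1.6]
width: 0.023
```

```bash
python3 fork.py
```

```text
16.0 [ 0.4972 -0.1543  0.0853] yaw -6.267113085014635 pitch 0.004049866804673981 [ 0.6047  0.0537 -1.4977] 0.022873987557260198
mouth [ 0.5808 -0.1629  0.072 ] home TCP [ 0.5593 -0.1611  0.0851] to go cm [ 6.2072 -0.674  -0.0163]
px fork top corners [[294.8, 60.3], [218.1, 60.6], [295.6, 30.1], [217.1, 30.5]] mouth [[256.8  64.6]]
```

Emit:
{"api": "arm_command", "payload": {
  "series": [
    {"ax":0,"ay":0,"az":0,"x":0.3,"y":-0.03,"z":0,"claw":-1},
    {"ax":0,"ay":0,"az":0,"x":0.6,"y":-0.065,"z":0,"claw":-1},
    {"ax":0,"ay":0,"az":0,"x":0.9,"y":-0.1,"z":0,"claw":-1},
    {"ax":0,"ay":0,"az":0,"x":1.2,"y":-0.13,"z":0,"claw":-1}
  ]
}}

```text
t: 16.4
eef_pos: [0.509, -0.1556, 0.0851]
eef_rot: [0.042, -0.706, 0.035, 0.706]
ft_force: [-1.4, 0.5, -2.3]
width: 0.0229
```

Emit:
{"api": "arm_command", "payload": {
  "series": [
    {"ax":0,"ay":0,"az":0,"x":0.3,"y":-0.03,"z":0,"claw":-1},
    {"ax":0,"ay":0,"az":0,"x":0.6,"y":-0.065,"z":0,"claw":-1},
    {"ax":0,"ay":0,"az":0,"x":0.6,"y":-0.065,"z":0,"claw":-1}
  ]
}}

```text
t: 16.7
eef_pos: [0.515, -0.1563, 0.0847]
eef_rot: [0.042, -0.706, 0.035, 0.706]
ft_force: [-0.9, 0.5, -3.0]
width: 0.0229
```

```bash
python3 fork.py
```

```text
16.8 [ 0.5151 -0.1563  0.0849] yaw -6.271960149624778 pitch -0.0535246294316227 [-0.4363 -0.912  -3.6219] 0.022804618664262078
mouth [ 0.5808 -0.1629  0.072 ] home TCP [ 0.5593 -0.1611  0.0851] to go cm [ 4.4184 -0.4775  0.0193]
px fork top corners [[293.2, 110.5], [219.4, 110.7], [294.0, 82.7], [218.4, 83.0]] mouth [[256.7 109.3]]
```

Emit:
{"api": "arm_command", "payload": {
  "series": [
    {"ax":0,"ay":0,"az":0,"x":0.3,"y":-0.03,"z":0,"claw":-1},
    {"ax":0,"ay":0,"az":0,"x":0.6,"y":-0.065,"z":0,"claw":-1},
    {"ax":0,"ay":0,"az":0,"x":0.9,"y":-0.1,"z":0,"claw":-1},
    {"ax":0,"ay":0,"az":0,"x":1.2,"y":-0.13,"z":0,"claw":-1}
  ]
}}

```text
t: 17.2
eef_pos: [0.527, -0.1575, 0.0848]
eef_rot: [0.042, -0.706, 0.035, 0.706]
ft_force: [-1.6, -1.0, -2.8]
width: 0.0228
```

Emit:
{"api": "arm_command", "payload": {
  "series": [
    {"ax":0,"ay":0,"az":0,"x":0.3,"y":-0.03,"z":0,"claw":-1},
    {"ax":0,"ay":0,"az":0,"x":0.6,"y":-0.065,"z":0,"claw":-1},
    {"ax":0,"ay":0,"az":0,"x":0.9,"y":-0.1,"z":0,"claw":-1},
    {"ax":0,"ay":0,"az":0,"x":1.2,"y":-0.13,"z":0,"claw":-1}
  ]
}}

```text
t: 17.6
eef_pos: [0.5392, -0.1589, 0.0847]
eef_rot: [0.042, -0.706, 0.035, 0.706]
ft_force: [-1.4, 0.0, -3.3]
width: 0.0228
```

```bash
python3 fork.py
```

```text
17.7 [ 0.5398 -0.1589  0.0848] yaw -6.270775930398988 pitch -0.03218525131548273 [-0.4988  0.3841 -2.4913] 0.022587384882708686
mouth [ 0.5808 -0.1629  0.072 ] home TCP [ 0.5593 -0.1611  0.0851] to go cm [ 1.9443 -0.2169  0.0258]
px fork top corners [[291.4, 174.5], [221.7, 174.5], [292.1, 149.7], [220.9, 149.8]] mouth [[256.9 167. ]]
```

Emit:
{"api": "arm_command", "payload": {
  "series": [
    {"ax":0,"ay":0,"az":0,"x":0.3,"y":-0.03,"z":0,"claw":-1},
    {"ax":0,"ay":0,"az":0,"x":0.6,"y":-0.065,"z":0,"claw":-1},
    {"ax":0,"ay":0,"az":0,"x":0.9,"y":-0.1,"z":0,"claw":-1},
    {"ax":0,"ay":0,"az":0,"x":1.2,"y":-0.13,"z":0,"claw":-1},
    {"ax":0,"ay":0,"az":0,"x":1.4,"y":-0.15,"z":0,"claw":-1}
  ]
}}

```text
t: 18.2
eef_pos: [0.5541, -0.1604, 0.0848]
eef_rot: [-0.042, 0.706, -0.035, -0.706]
ft_force: [-1.8, 0.6, -3.1]
width: 0.0226
```

Emit:
{"api": "arm_command", "payload": {
  "series": [
    {"ax":0,"ay":0,"az":0,"x":0.1,"y":-0.01,"z":0,"claw":-1},
    {"ax":0,"ay":0,"az":0,"x":0.2,"y":-0.02,"z":0,"claw":-1},
    {"ax":0,"ay":0,"az":0,"x":0.3,"y":-0.03,"z":0,"claw":-1}
  ]
}}

```text
t: 18.5
eef_pos: [0.5571, -0.1608, 0.0848]
eef_rot: [-0.042, 0.706, -0.035, -0.706]
ft_force: [-1.2, 0.5, -3.5]
width: 0.0229
```

```bash
python3 fork.py
```

```text
18.6 [ 0.5573 -0.1607  0.0848] yaw -6.2682202378766405 pitch -0.01510480070984364 [-1.3151 -0.997  -3.024 ] 0.023045905001326347
mouth [ 0.5808 -0.1629  0.072 ] home TCP [ 0.5593 -0.1611  0.0851] to go cm [ 0.1972 -0.033   0.0251]
px fork top corners [[290.2, 215.3], [223.2, 215.2], [290.9, 192.4], [222.4, 192.4]] mouth [[257.  204.2]]
```

Emit:
{"api": "arm_command", "payload": {
  "series": [
    {"ax":0,"ay":0,"az":0,"x":0.05,"y":-0.01,"z":0,"claw":-1},
    {"ax":0,"ay":0,"az":0,"x":0.1,"y":-0.01,"z":0,"claw":-1},
    {"ax":0,"ay":0,"az":0,"x":0.15,"y":-0.02,"z":0,"claw":-1},
    {"ax":0,"ay":0,"az":0,"x":0.2,"y":-0.02,"z":0,"claw":-1}
  ]
}}

```text
t: 19.0
eef_pos: [0.5579, -0.1608, 0.0847]
eef_rot: [0.042, -0.705, 0.035, 0.707]
ft_force: [-6.8, 1.3, 1.8]
width: 0.0228
```

Emit:
{"api": "arm_command", "payload": {
  "series": [
    {"ax":0,"ay":0,"az":0,"x":0.05,"y":-0.01,"z":0,"claw":-1},
    {"ax":0,"ay":0,"az":0,"x":0.1,"y":-0.01,"z":0,"claw":-1}
  ]
}}

```text
t: 19.2
eef_pos: [0.5579, -0.1609, 0.0848]
eef_rot: [0.042, -0.704, 0.035, 0.708]
ft_force: [-7.5, 0.4, 3.1]
width: 0.0228
```

Contact at −7 N with no further motion: the grip is against the fork. I'll relax, open, and lift away.

Emit:
{"api": "arm_command", "payload": {
  "series": [
    {"ax":0,"ay":0,"az":0,"x":0,"y":0,"z":0,"claw":-1},
    {"ax":0,"ay":0,"az":0,"x":0,"y":0,"z":0,"claw":-0.3},
    {"ax":0,"ay":0,"az":0,"x":0,"y":0,"z":0,"claw":0.1},
    {"ax":0,"ay":0,"az":0,"x":0,"y":0,"z":0,"claw":0.1},
    {"ax":0,"ay":0,"az":0,"x":0,"y":0,"z":0,"claw":0.1}
  ]
}}

```text
t: 19.7
eef_pos: [0.5587, -0.161, 0.0852]
eef_rot: [0.042, -0.705, 0.035, 0.707]
ft_force: [1.0, 0.2, -1.1]
width: 0.0466
```

Emit:
{"api": "arm_command", "payload": {
  "series": [
    {"ax":0,"ay":0,"az":0,"x":0,"y":0,"z":2,"claw":0.1},
    {"ax":0,"ay":0,"az":0,"x":0,"y":0,"z":5,"claw":0.1},
    {"ax":0,"ay":0,"az":0,"x":-2,"y":0.2,"z":8,"claw":0.1},
    {"ax":0,"ay":0,"az":0,"x":-4,"y":0.4,"z":11,"claw":0.1},
    {"ax":0,"ay":0,"az":0,"x":-4,"y":0.4,"z":11,"claw":0.1}
  ]
}}

```text
t: 20.2
eef_pos: [0.5194, -0.1575, 0.1991]
eef_rot: [-0.041, 0.707, -0.036, -0.705]
ft_force: [0.6, 0.2, 0.5]
width: 0.0471
```

```bash
python3 fork.py
python3 - <<'E'
from h import *
import glob
im=cv2.imread(sorted(glob.glob("pics/f_*"))[-1]); c=vision.get_calibration("wrist")
hsv=cv2.cvtColor(im,cv2.COLOR_BGR2HSV); m=cv2.inRange(hsv,(0,140,60),(8,255,255))|cv2.inRange(hsv,(172,140,60),(180,255,255))
n,l,st,ce=cv2.connectedComponentsWithStats(m)
yaw=np.deg2rad(-6.05); Rz=R.from_euler("z",yaw).as_matrix(); C=np.array([.5972,-.2551,0])
for i in range(1,n):
    if st[i,4]>100:
        r=cv2.minAreaRect(cv2.findNonZero((l==i).astype(np.uint8))); print(st[i],r)
        for b in cv2.boxPoints(r): print("  cradle mm",1000*Rz.T@(onz(c,*b,.083)-C))
g=cv2.cvtColor(im,cv2.COLOR_BGR2GRAY)
t=proj(c,C+Rz@np.array([.048,.09,.071])); print("tip px pred",t,"mouth",proj(c,C+Rz@np.array([-.026,.09,.072])))
u,v=t[0].round().astype(int); print("tip col profile", g[max(v-12,0):v+25,u].tolist(), "row",g[v+6,u-14:u+15].tolist())
E
```

```text
20.3 [ 0.5193 -0.1574  0.1962] yaw -6.287014752777578 pitch -0.057263902323089116 [ 0.8145 -1.2008 -0.5079] 0.04707672428938969
mouth [ 0.5808 -0.1629  0.072 ] home TCP [ 0.5593 -0.1611  0.0851] to go cm [  3.9937  -0.3683 -11.1056]
px fork top corners [[275.6, 111.5], [237.7, 111.6], [275.8, 97.4], [237.4, 97.6]] mouth [[256.8 110.9]]
[ 242  113   33   64 1953] ((258.1812744140625, 144.6097869873047), (63.064247131347656, 31.277448654174805), 88.91908264160156)
  cradle mm [-27.8184 101.1733  83.    ]
  cradle mm [-27.4557  77.9008  83.    ]
  cradle mm [-75.7661  76.4088  83.    ]
  cradle mm [-76.2193 101.0315  83.    ]
tip px pred [[256.7675   3.5895]] mouth [[257.0603 110.2775]]
tip col profile [50, 76, 93, 98, 112, 177, 204, 210, 214, 220, 221, 222, 224, 227, 230, 232, 233, 234, 235, 237, 237, 238, 240, 241, 242, 244, 244, 244, 244] row [103, 99, 103, 101, 102, 102, 102, 103, 97, 131, 173, 188, 200, 216, 221, 209, 182, 137, 104, 99, 99, 100, 100, 103, 100, 98, 98, 102, 101]
```

Run:
```python
from h import *
a=cv2.imread("pics/top0.png").astype(int); b=vision.get_image("top").astype(int)
for n,u,v in (("timer",387,230),("bottle",400,180),("vial",123,196)): print(n,np.abs(a-b)[v-12:v+12,u-12:u+12].mean())
t=b[140:215,270:370].astype(np.uint8); hsv=cv2.cvtColor(t,cv2.COLOR_BGR2HSV); m=cv2.inRange(hsv,(20,120,120),(35,255,255))
c=vision.get_calibration("top"); yaw=np.deg2rad(-6.05); Rz=R.from_euler("z",yaw).as_matrix(); C=np.array([.5972,-.2551,0])
k=cv2.findNonZero(m); print("yellow px",len(k),cv2.minAreaRect(k),"pred bar mid-line px",(proj(c,[C+Rz@np.array([0,y,.083]) for y in (-.06,.065)])-[270,140]).tolist())
print(get_obs()["t"],get_obs()["ft_force"]); print(order.hand_in())
```

```text
timer 1.5856481481481481
bottle 2.1822916666666665
vial 0.5896990740740741
yellow px 30 ((69.5, 34.5), (7.0, 17.0), 90.0) pred bar mid-line px [[72.27729173566411, 33.39710376856294], [33.42593181391487, 29.016571454560392]]
20.35 [-0.2012  1.2493  0.0527]
the job is handed in; nothing more can be done
None
```

The job is handed in at about 20 s of the 64 s. The bar is down and the lock pin is through the fork with its grip against the near cheek.

**What I did:**
1. Pressed the yellow bar down by its pad onto its stop. The pad top read 94.7 mm, against 95 mm expected.
2. Drew the pin out of the holster by its shank and laid it level on the worktop in front of the cradle. The first grip only pinched the shank at the fingertips, so I reopened, went 7 mm lower and gripped again.
3. Took it again by the red grip, aligned it from wrist-camera measurements and pushed it in. Measured force stayed under about 4 N while sliding, and reached about 8 N when the grip met the fork. Then I opened the fingers and lifted clear.

**Last checks:**
- **Pin position:** the grip's front face is about 1.5 mm from the fork face. The grip's centre is at cradle y 89 mm, against 90 mm for the hole.
- **Pin tip:** it shows beyond the far cheek, about 1 mm short of the ideal position.
- **Bystanders:** the areas around the timer, wash bottle and vial look unchanged in the top picture.
- **Robot:** the gripper stood about 11 cm above the pin, with about 1 N of residual force reading.
- **Bar angle, inconclusive:** the arm hid most of the bar in the last top picture, so I did not confirm its final angle there. Earlier pictures showed it level in the fork, and the pin could only have passed through with it down.

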